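# Nest the saucepans and fan their handles

### The arm

A 7-joint arm with a two-finger parallel gripper is mounted at the origin on a cart in front of the work surface, level with it; the furniture and walls round the work are solid. World frame = base frame: x ahead of the robot, y to its left, z up, the work surface at z = 0. Lengths are in m, angles in rad, forces in N, time in s.
With the tool pointing down it reaches from about 0.425 to 1.025 m from the base axis. Payload 9.4 kg.
Tool frame: the origin (TCP) lies between the finger pads; the fingertips stand 19 mm ahead of it and the grasp point (between the pads) is the TCP; y points along the fingers, z is the direction in which the jaws open and shut, and the axes are right-handed (so a half turn about y gives the same grasp; the last joint's range is limited). The gripper opens to 85 mm and grips with 20 to 120 N. Pads are 22 mm wide; open, the fingers measure 114 mm over their backs; the gripper's body (76 mm by 85 mm) begins 54 mm behind the grasp point. The pads swing forward as they close: fully open they stand 13 mm farther back than shut.
Start: joints at [1.107, 0.599, -0.003, 1.599, 0.002, 0.943, -0.08], TCP at [0.273, -0.671, 0.25] pointing down, gripper open.
Joint ranges: [-2.57, 2.57], [-0.35, 1.97], [-1.29, 1.29], [0.11, 2.56], [-1.05, 4.19], [0.11, 1.86], [-2.63, 2.63]. Speed limits (rad/s): [2.22, 2.22, 3.01, 3.01, 3.14, 3.14, 3.14].

### API

Orientations are given as a unit quaternion [x, y, z, w].
In Python, from bench import state, get_image, sign_off gives the robot as it stands.
- The arm moves only by the tool step_arm, never from a script. Its argument "motion" is one flat list of numbers, 4 for each row, row after row: the shift along the tool's x, y, z in mm, then the turn about the tool's y in degrees. In form: [x, y, z, roll, x, y, z, roll, ...]. A call has 1 to 12 rows; each row shifts and turns the commanded pose from where the row before left it, along the tool's axes as they then stand; what a row does not reach is not made up. A row lasts 1/8 s, in which the tool goes at most 62.5 mm and 10.7 degrees, less where a joint would pass 70% of its speed; a pose out of reach is approached as far as the arm can. A call is refused whole if a number of a shift passes 62.5 or a number of a turn 10.7, either way. A call with a gripper value outside its range is refused whole. "claw" is the finger opening in mm, from 0 to 85.4, set as the call begins (left out, the last holds). The fingers move at their own pace and stop on an object; "newtons" is the grip in N (left out, the last holds). Time passes only in rows, so rows that do not move let the fingers close. It gives the time, the measured TCP pose, the force and the opening at its end, in the units of the state.
- state(): the state, without advancing time (a new reading comes with each control period).
- get_image(name): name is "side" or "top"; returns a dict with "image" (384x512x3 uint8, red, green, blue), "depth" (384x512 float32, m along the optical axis (not along the pixel's ray), 0 where there is no reading), "camera_matrix" (3x3 intrinsics, pixels), "rvec" (rotation vector, rad) and "tvec" (3), from world to camera coordinates, as OpenCV has them. Camera axes: x right, y down, z forward; pixel columns grow to the right and rows downward; lengths in m; the calibration is good to about 2 mm. A picture is of the moment at which its call begins.
- sign_off(): hands the job in, once; it reports no verdict.
The state is a dict: "time_s": time; "joints": joint angles; "qd": joint speeds; "joint_efforts": joint torques, N m; "tool_pos": TCP position; "tool_rot": TCP orientation; "wrist_force": force on the tool from outside, world axes, zero at the start; "ft_torque": the same for the moment, N m; "width": opening from 0.0 (shut) to 1.0 (fully open).
Only numpy, scipy, OpenCV 4.12 (cv2) and the standard library are available. Lean on these libraries where they do the work, as an engineer would, in place of code of your own. Each camera call takes 0.05 s, during which the arm holds its last target.

### The job

Put the three saucepans away as one nest: swing the middle pan's handle out from above the large pan's handle, and set the small pan upright into the middle one, down on its bottom. Let the three handles fan out so that, seen from above, any two of them stand at least 30 degrees apart. Leave the large pan standing about where it is, and do not knock over the pepper mill or the food tin.

Things in the scene. Friction and masses are not known exactly. Their poses are not given: they have to be found in the camera images.
- pan_large: Large steel saucepan standing on the worktop: round, tapered, outside 128 mm across at the bottom, 140 at the rim, 60 mm high, wall 3 mm, bottom 4 mm thick, 0.6 kg. Origin: centre of its underside; z up; handle along its own +x: black level bar 18 mm wide, 14 mm high, from 92 to 155 mm from the axis, joined to the rim by a thin steel neck.
- pan_medium: Middle steel saucepan, inside the large one, handle above the large pan's: outside 110 mm across at the bottom, 122 at the rim, inside 104 at the floor, 116 at the mouth, 62 mm high, bottom 4 mm thick, 0.3 kg. About 6 mm of play all round; it turns in the large pan when its handle is pushed sideways. Origin: centre of underside; z up; handle along its own +x, from 83 to 150 mm from the axis.
- pan_small: Small steel saucepan, alone on the chopping board (40 mm thick) to the right: outside 90 mm across at the bottom, 102 at the rim, 62 mm high, 0.15 kg. About 7 mm of play in the middle pan; nested, its underside is 4 mm above that pan's, and its handle would foul the middle pan's if straight above it. Origin: centre of underside; z up; handle along its own +x, from 73 to 145 mm from the axis.
- pan_large_grip (a point): Point on the centre line of the large pan's handle, 120 mm from the pan's axis, 42 mm above its underside; axes as the pan's.
- pan_medium_grip (a point): Point on the centre line of the middle pan's handle (18 mm wide, 14 mm high), 120 mm from the pan's axis, 64 mm above its underside; 12 mm of air lies between its underside and the large pan's handle. Axes as the pan's.
- pan_small_grip (a point): Point on the centre line of the small pan's handle (18 mm wide, 14 mm high), 120 mm from the pan's axis, 68 mm above its underside; axes as the pan's.
- pepper_mill: A small upright mill, 44 mm across and 90 mm high, loose on the worktop behind the work. Origin: centre of its underside; z up. Bystander. Above it, from about x = 0.59 back to the wall, hangs a solid wall shelf, its underside 0.57 m above the worktop: keep the wrist and forearm in front of it (carry low and near the robot).
- food_tin: A food tin, 75 mm across and 58 mm high, loose on the worktop to the left. Origin: centre of its underside; z up. Bystander.
Mind the look-alikes: they are no part of the job. What is shaped like the pan_small but yellow is not meant.

How it is judged:
At the end, for the whole second after the job is handed in: Pans nested and at rest: axes within 14 mm, each underside under 9 mm above that of the pan below, tilts under 0.06 (large) or 0.08 rad; any two handle grip points over 50 mm apart in plan (about 24 degrees); large pan within 60 mm of its start (horizontal distance between pan_medium and pan_large below 0.014 m and z of pan_medium in the frame of pan_large below 0.009 m and horizontal distance between pan_small and pan_medium below 0.014 m and z of pan_small in the frame of pan_medium between 0 and 0.009 m and angle between pan_large's own z axis and vertical below 0.06 rad and angle between each of pan_medium, pan_small's own z axis and vertical below 0.08 rad and horizontal distance between pan_large_grip and pan_medium_grip above 0.05 m and horizontal distance between each of pan_medium_grip, pan_large_grip and pan_small_grip above 0.05 m and distance of pan_large from where it was at the start of the episode below 0.06 m and linear speed of each of pan_small, pan_medium below 0.02 m/s); the robot touches nothing.
It fails at once if the pepper mill is knocked over (angle between pepper_mill's own z axis and vertical above 0.5 rad).
It fails at once if the food tin is knocked over (angle between food_tin's own z axis and vertical above 0.5 rad).
It also fails if it takes over 58 s, if anything falls off the work surface, if the arm or the gripper's body presses on something with over 40 N, if the wrist force passes 120 N, or if a joint passes its speed limit or range.

## Working session

There is one attempt and no reset: what is moved stays moved. The work goes in short steps, Python scripts to look and compute and a tool call to move; the robot and the scene stay as the last step left them, time stands still between calls to the robot, and variables do not carry over. Pictures are saved under pics/ and viewed, and the job is handed in when it is done.

Besides the shell and the picture viewer there is one more tool, called as a command line: name --argument value ..., lists and objects as JSON in quotes. step_arm: Moves the arm, as the interface text tells. Its arguments: {"type":"object","properties":{"motion":{"type":"array"},"claw":{"type":"number"},"newtons":{"type":"number"}},"required":["motion"]}

```bash
mkdir -p pics; ls; cat > h.py <<'E'
import numpy as np,cv2
from bench import state,get_image
def grab(n,save=None):
    d=get_image(n)
    if save: cv2.imwrite('pics/'+save+'.png',d['image'][:,:,::-1])
    return d
def pts(d):
    K=d['camera_matrix'];R=cv2.Rodrigues(np.array(d['rvec'],float))[0];t=np.array(d['tvec']).reshape(3)
    z=d['depth'];v,u=np.mgrid[:z.shape[0],:z.shape[1]]
    p=np.stack([(u-K[0,2])/K[0,0]*z,(v-K[1,2])/K[1,1]*z,z],-1)
    return (p-t)@R
def ray(d,u,v,h):
    K=d['camera_matrix'];R=cv2.Rodrigues(np.array(d['rvec'],float))[0];t=np.array(d['tvec']).reshape(3)
    c=-R.T@t; r=R.T@np.array([(u-K[0,2])/K[0,0],(v-K[1,2])/K[1,1],1.])
    return c+r*(h-c[2])/r[2]
E
python3 - <<'E'
from h import *
print(state())
for n in('top','side'):
    d=grab(n,n+'0'); np.savez(n+'0.npz',**d); print(d['camera_matrix'],d['rvec'],d['tvec'])
    R=cv2.Rodrigues(np.array(d['rvec'],float))[0]; print(-R.T@np.array(d['tvec']).reshape(3))
E
```

```text
pics
{'time_s': 0.0, 'joints': array([ 1.10730137,  0.60015704, -0.00256199,  1.60016046,  0.0018113 ,
        0.94289308, -0.07978555]), 'qd': array([-6.98519719e-04,  8.41212336e-04, -5.46322909e-05,  7.24855356e-04,
       -2.55680685e-04, -2.76678994e-04, -2.98190745e-04]), 'joint_efforts': array([-6.73228515e-04, -7.76441789e+01,  1.56441405e+00, -2.58001721e+01,
        1.23156604e-02,  9.13103402e-03, -4.82047392e-05]), 'tool_pos': array([ 0.27330678, -0.67101629,  0.24938269]), 'tool_rot': array([-0.13609471,  0.69446583, -0.69336906,  0.13577476]), 'wrist_force': array([-0.33698858, -0.73808324,  0.47641066]), 'ft_torque': array([-0.01038142, -0.0069924 , -0.01148463]), 'width': 0.9997022641465328}
[[481.39498174   0.         255.49118113]
 [  0.         481.39498174 190.21606879]
 [  0.           0.           1.        ]] [ 1.70131531 -2.01969293  0.70495232] [-0.09536489  0.48212559  1.74149879]
[-0.68795555  0.04979363  1.67290027]
[[347.00102109   0.         255.31719103]
 [  0.         347.00102109 191.78063474]
 [  0.           0.           1.        ]] [ 0.74195521 -2.47320256  1.28076614] [0.31475246 0.34890856 0.97621792]
[-0.0593614   0.67219103  0.84761028]
```

View pics/top0.png

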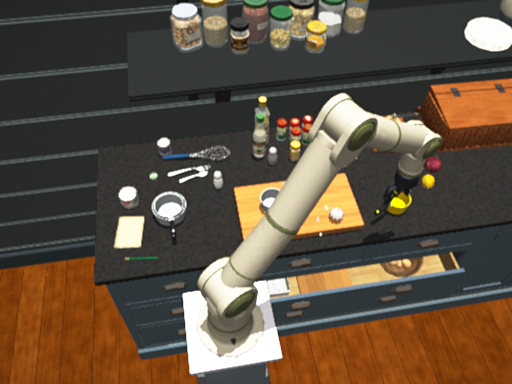

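View pics/side0.png

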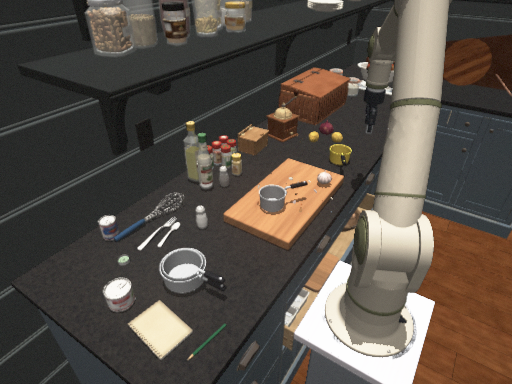

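Candidates: the steel small pan on the board, top (270,199) / side (273,198), and its yellow look-alike, top (399,203) / side (340,155). The nest is at top (169,208) / side (185,270). The description (steel, on the board) picks the first, so I'll check it in a close crop.

```bash
python3 - <<'E'
from h import *
s=cv2.imread('pics/side0.png');t=cv2.imread('pics/top0.png')
a=cv2.resize(s[165:225,235:335],(800,480),interpolation=cv2.INTER_CUBIC);cv2.imwrite('pics/c1.png',a)
b=cv2.resize(s[240:310,145:245],(800,560),interpolation=cv2.INTER_CUBIC);cv2.imwrite('pics/c2.png',b)
c=cv2.resize(t[175:255,110:230],(800,533),interpolation=cv2.INTER_CUBIC);cv2.imwrite('pics/c3.png',c)
for n in('side','top'):
    d=dict(np.load(n+'0.npz'));P=pts(d)
    for (u,v) in ([(273,190),(273,205),(290,189),(300,185),(305,183),(184,270),(215,280),(220,283),(119,290),(201,218),(270,220)] if n=='side' else [(270,199),(169,208),(172,232),(174,238),(218,180),(250,220),(129,197)]):
        print(n,u,v,P[v,u].round(4))
E
```

```text
side 273 190 [ 0.482  -0.285   0.0786]
side 273 205 [ 0.4348 -0.2061  0.0761]
side 290 189 [ 0.4541 -0.3753  0.0417]
side 300 185 [ 0.3916 -0.3304  0.1103]
side 305 183 [ 0.38   -0.3487  0.1135]
side 184 270 [0.5399 0.1632 0.0079]
side 215 280 [0.3975 0.1785 0.0678]
side 220 283 [0.3879 0.1691 0.0518]
side 119 290 [0.6083 0.3474 0.0545]
side 201 218 [ 0.6234 -0.0229  0.0547]
side 270 220 [ 0.4195 -0.1618  0.0429]
top 270 199 [ 0.4992 -0.2474  0.0387]
top 169 208 [0.5486 0.1795 0.0032]
top 172 232 [0.3789 0.1702 0.0727]
top 174 238 [0.3673 0.1664 0.0457]
top 218 180 [ 0.6178 -0.042   0.0634]
top 250 220 [ 0.4076 -0.1458  0.0381]
top 129 197 [0.5894 0.3353 0.0615]
```

View pics/c1.png

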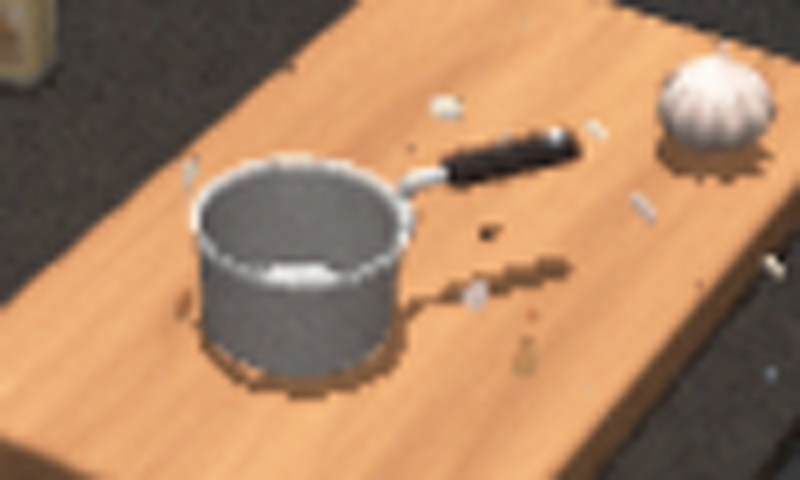

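View pics/c2.png

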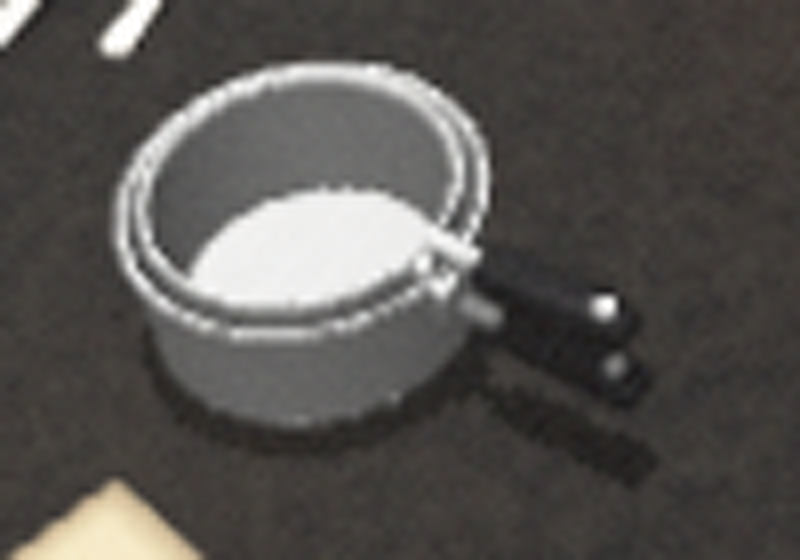

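View pics/c3.png

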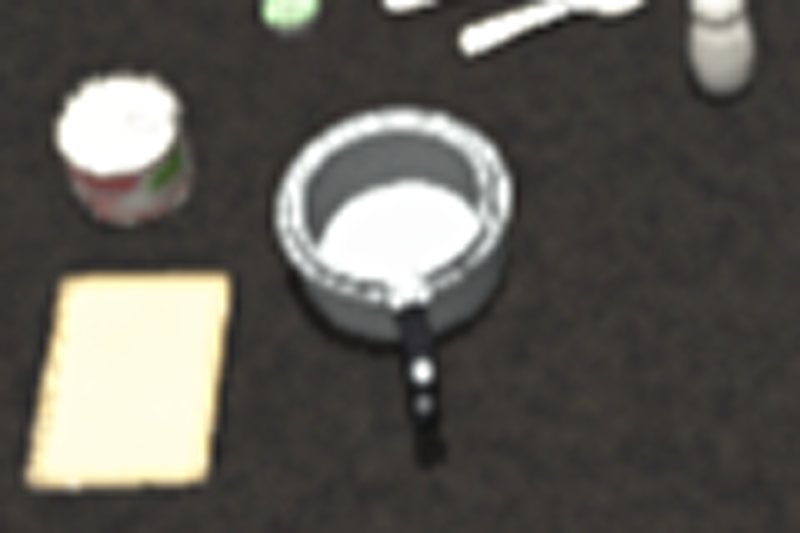

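The crop shows the steel pan with its black handle pointing right and back in the side view, tip near side (306,183). The nest crop shows the middle handle lying just above the large one, with the side-view tip of the upper one near (221,278). Next I'll measure both.

```bash
cat >> h.py <<'E'
def circ(p):
    A=np.c_[2*p,np.ones(len(p))];s=np.linalg.lstsq(A,(p**2).sum(1),rcond=None)[0]
    return s[0],s[1],np.sqrt(s[2]+s[0]**2+s[1]**2)
def ring(d,mask,h,c0,rlo,rhi):
    v,u=np.nonzero(mask);q=np.array([ray(d,a,b,h)[:2] for a,b in zip(u,v)])
    for _ in range(5):
        r=np.hypot(*(q-c0).T);k=(r>rlo)&(r<rhi);s=circ(q[k]);c0=np.array(s[:2])
    return s,k.sum()
def dark(d,box,h,thr=60):
    u0,v0,u1,v1=box;g=d['image'][v0:v1,u0:u1].max(2);m=(g<thr)
    v,u=np.nonzero(m);q=np.array([ray(d,a+u0,b+v0,h)[:2] for a,b in zip(u,v)])
    c=q.mean(0);w,V=np.linalg.eigh(np.cov((q-c).T));x=V[:,1];pr=(q-c)@x
    return c,np.degrees(np.arctan2(x[1],x[0])),np.ptp(pr),c+x*pr.min(),c+x*pr.max(),len(q)
E
python3 - <<'E'
from h import *
s=dict(np.load('side0.npz'));t=dict(np.load('top0.npz'))
for n,d in(('s',s),('t',t)):
    P=pts(d);xy=P[...,:2];z=P[...,2]
    for nm,c0,zl,zh,R in(('sm',(.455,-.25),.095,.108,.065),('nest',(.53,.165),.062,.072,.075),('nestL',(.53,.165),.052,.061,.08)):
        k=(z>zl)&(z<zh)&(np.hypot(xy[...,0]-c0[0],xy[...,1]-c0[1])<R)
        if k.sum()>8: print(n,nm,k.sum(),np.round(circ(xy[k]),4),z[k].mean().round(4))
    # handles by depth
    for nm,c0,zl,zh,r0,r1 in(('smH',(.455,-.25),.103,.122,.075,.16),('medH',(.53,.165),.060,.085,.085,.17)):
        k=(z>zl)&(z<zh)&(np.hypot(xy[...,0]-c0[0],xy[...,1]-c0[1])<r1)&(np.hypot(xy[...,0]-c0[0],xy[...,1]-c0[1])>r0)
        if k.sum()>5:
            q=xy[k];c=q.mean(0);w,V=np.linalg.eigh(np.cov((q-c).T));pr=(q-c)@V[:,1]
            print(n,nm,k.sum(),c.round(4),z[k].mean().round(4),V[:,1].round(3),(c+V[:,1]*pr.min()).round(4),(c+V[:,1]*pr.max()).round(4))
# image rays: rim bright pixels
m=(s['image'].min(2)>150);
mm=np.zeros_like(m);mm[180:205,255:290]=m[180:205,255:290]
print('ring sm',ring(s,mm,.102,np.array([.455,-.25]),.042,.056))
mm=np.zeros_like(m);mm[245:292,155:210]=m[245:292,155:210]
print('ring med',ring(s,mm,.066,np.array([.53,.165]),.05,.066))
m=(t['image'].min(2)>150);mm=np.zeros_like(m);mm[185:228,148:190]=m[185:228,148:190]
print('ring medT',ring(t,mm,.066,np.array([.53,.165]),.054,.075))
print(dark(s,(288,179,312,192),.108,70))
E
```

```text
s sm 127 [ 0.4598 -0.2434  0.0486] 0.1006
s nest 200 [0.5221 0.1787 0.0593] 0.0654
s nestL 241 [0.5214 0.1787 0.0611] 0.0574
s smH 65 [ 0.3938 -0.3342] 0.1132 [0.582 0.813] [ 0.3759 -0.3592] [ 0.4101 -0.3114]
s medH 155 [0.4125 0.1785] 0.0734 [-0.867 -0.499] [0.6228 0.2996] [0.3781 0.1587]
t sm 49 [ 0.459  -0.2469  0.0492] 0.0998
t nest 79 [0.5193 0.1748 0.0594] 0.0657
t nestL 142 [0.5207 0.1756 0.0619] 0.0567
t medH 67 [0.4036 0.1679] 0.0724 [-0.997 -0.082] [0.4448 0.1713] [0.3686 0.1651]
ring sm ((np.float64(0.4619647349733986), np.float64(-0.24399961722625968), np.float64(0.048835721451286784)), np.int64(89))
ring med ((np.float64(0.5258126140021306), np.float64(0.17686810233056222), np.float64(0.05827343382720366)), np.int64(324))
ring medT ((np.float64(0.5188399125440941), np.float64(0.17549515978672936), np.float64(0.0632794446860919)), np.int64(287))
(array([ 0.39982837, -0.33066872]), np.float64(55.04322068658213), np.float64(0.06564279641757632), array([ 0.38028108, -0.35863002]), array([ 0.41789166, -0.3048302 ]), 47)
```

```bash
cat >> h.py <<'E'
from scipy.spatial.transform import Rotation as Ro
def axes():
    s=state();R=Ro.from_quat(s['tool_rot']).as_matrix();return s['tool_pos'],R
def to(target,rollto=None):
    p,R=axes();d=R.T@(np.array(target)-p)*1000
    print('pos',p.round(4),'zang',np.degrees(np.arctan2(R[1,2],R[0,2])).round(2),'axes x',R[:,0].round(3),'y',R[:,1].round(3),'z',R[:,2].round(3));print('shift mm',d.round(1))
E
python3 - <<'E'
from h import *
to((.42,.125,.2))
E
```

```text
pos [ 0.2733 -0.6711  0.2495] zang -67.84 axes x [-0.926 -0.377  0.   ] y [-0.001  0.001 -1.   ] z [ 0.377 -0.926 -0.001]
shift mm [-436.2   50.4 -681.9]
```

```bash
cat >> h.py <<'E'
def plan(target,n,zang=None):
    p,R=axes();a0=np.degrees(np.arctan2(R[1,2],R[0,2]));da=0 if zang is None else (zang-a0+180)%360-180
    to(target);d=(np.array(target)-p)*1000/n
    out=[]
    for i in range(n):
        th=np.radians(a0+da*i/n); # heading of z
        z=np.array([np.cos(th),np.sin(th)]);x=np.array([np.sin(th),-np.cos(th)])
        out.append([round(float(d[:2]@x),1),round(float(-d[2]),1),round(float(d[:2]@z),1),round(-da/n,2)])
    print(out)
E
python3 - <<'E'
from h import *
plan((.47,-.2,.22),12,-36.5)
E
```

```text
pos [ 0.2733 -0.6711  0.2495] zang -67.84 axes x [-0.926 -0.377  0.   ] y [-0.001  0.001 -1.   ] z [ 0.377 -0.926 -0.001]
shift mm [-359.9   29.9 -362.1]
[[-30.0, 2.5, -30.2, np.float64(-2.61)], [-31.3, 2.5, -28.8, np.float64(-2.61)], [-32.6, 2.5, -27.3, np.float64(-2.61)], [-33.8, 2.5, -25.8, np.float64(-2.61)], [-35.0, 2.5, -24.2, np.float64(-2.61)], [-36.0, 2.5, -22.6, np.float64(-2.61)], [-37.0, 2.5, -21.0, np.float64(-2.61)], [-37.9, 2.5, -19.2, np.float64(-2.61)], [-38.8, 2.5, -17.5, np.float64(-2.61)], [-39.5, 2.5, -15.7, np.float64(-2.61)], [-40.2, 2.5, -13.9, np.float64(-2.61)], [-40.8, 2.5, -12.0, np.float64(-2.61)]]
```

step_arm --motion '[-30,2.5,-30,-2.6,-31,2.5,-29,-2.6,-33,2.5,-27,-2.6,-34,2.5,-26,-2.6,-35,2.5,-24,-2.6,-36,2.5,-23,-2.6,-37,2.5,-21,-2.6,-38,2.5,-19,-2.6,-39,2.5,-17,-2.6,-39,2.5,-16,-2.6,-40,2.5,-14,-2.6,-41,2.5,-12,-2.6]' --claw 0 --newtons 60

```text
time_s: 1.6
tool_pos: [0.4711, -0.1996, 0.2201]
tool_rot: [-0.318, 0.632, -0.632, 0.318]
wrist_force: [-0.4, -0.2, -0.2]
width: -0.0
```

```bash
python3 - <<'E'
from h import *
print(state()['width'],state()['time_s'])
plan((.42,.122,.2),10)
E
```

```text
-0.00045512150171855804 1.6
pos [ 0.4711 -0.1996  0.2201] zang -36.56 axes x [-0.596 -0.803  0.   ] y [-0.  0. -1.] z [ 0.803 -0.596 -0.   ]
shift mm [-227.8   20.1 -232.6]
[[-22.8, 2.0, -23.3, 0.0], [-22.8, 2.0, -23.3, 0.0], [-22.8, 2.0, -23.3, 0.0], [-22.8, 2.0, -23.3, 0.0], [-22.8, 2.0, -23.3, 0.0], [-22.8, 2.0, -23.3, 0.0], [-22.8, 2.0, -23.3, 0.0], [-22.8, 2.0, -23.3, 0.0], [-22.8, 2.0, -23.3, 0.0], [-22.8, 2.0, -23.3, 0.0]]
```

step_arm --motion '[-23,2,-23,0,-23,2,-23,0,-23,2,-23,0,-23,2,-23,0,-23,2,-23,0,-23,2,-23,0,-23,2,-23,0,-23,2,-23,0,-23,2,-23,0,-21,2,-26,0,0,0,0,0]'

```text
time_s: 2.98
tool_pos: [0.4194, 0.1233, 0.2001]
tool_rot: [-0.319, 0.631, -0.631, 0.319]
wrist_force: [-0.2, 0.3, 1.0]
width: 0.005
```

```bash
python3 - <<'E'
from h import *
plan((.419,.125,.075),5)
for n in('top','side'):
    d=grab(n,n+'1');np.savez(n+'1.npz',**d)
a=cv2.imread('pics/top1.png')[160:260,100:300];b=cv2.imread('pics/side1.png')[160:330,100:340]
cv2.imwrite('pics/m1.png',np.vstack([cv2.resize(a,(600,300)),cv2.resize(b,(600,300))]))
E
```

```text
pos [0.4194 0.1233 0.2001] zang -36.4 axes x [-0.593 -0.805 -0.   ] y [-0.     0.001 -1.   ] z [ 0.805 -0.593 -0.001]
shift mm [ -1.1 125.1  -1.2]
[[-0.2, 25.0, -0.3, 0.0], [-0.2, 25.0, -0.3, 0.0], [-0.2, 25.0, -0.3, 0.0], [-0.2, 25.0, -0.3, 0.0], [-0.2, 25.0, -0.3, 0.0]]
```

View pics/m1.png

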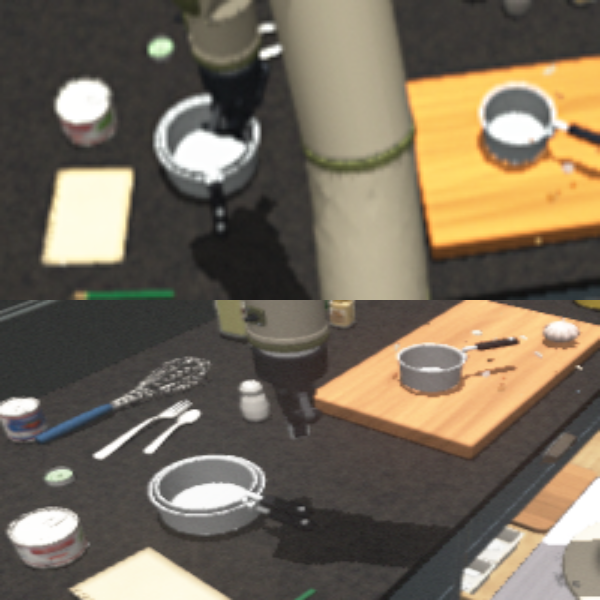

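Both pictures show the fingers beside the handles and the small pan unobstructed on the board (crop top right, (518,120)). I'll lower the closed fingers to between the two handle heights.

step_arm --motion '[0,25,0,0,0,25,0,0,0,25,0,0,0,25,0,0,0,25,0,0,0,0,0,0]'

```text
time_s: 3.82
tool_pos: [0.4195, 0.1199, 0.0741]
tool_rot: [0.318, -0.632, 0.632, -0.316]
wrist_force: [0.5, 0.7, 0.0]
width: 0.002
```

```bash
python3 - <<'E'
from h import *
plan((.417,.225,.074),12)
d=grab('side','side2');b=d['image'][220:320,130:260,::-1]
cv2.imwrite('pics/m2.png',cv2.resize(b,(780,600)))
E
```

```text
pos [0.4195 0.1199 0.0741] zang -36.71 axes x [-0.598 -0.802  0.003] y [-0.003 -0.002 -1.   ] z [ 0.802 -0.598 -0.001]
shift mm [-82.8  -0.1 -64.8]
[[-6.9, 0.0, -5.4, 0.0], [-6.9, 0.0, -5.4, 0.0], [-6.9, 0.0, -5.4, 0.0], [-6.9, 0.0, -5.4, 0.0], [-6.9, 0.0, -5.4, 0.0], [-6.9, 0.0, -5.4, 0.0], [-6.9, 0.0, -5.4, 0.0], [-6.9, 0.0, -5.4, 0.0], [-6.9, 0.0, -5.4, 0.0], [-6.9, 0.0, -5.4, 0.0], [-6.9, 0.0, -5.4, 0.0], [-6.9, 0.0, -5.4, 0.0]]
```

View pics/m2.png

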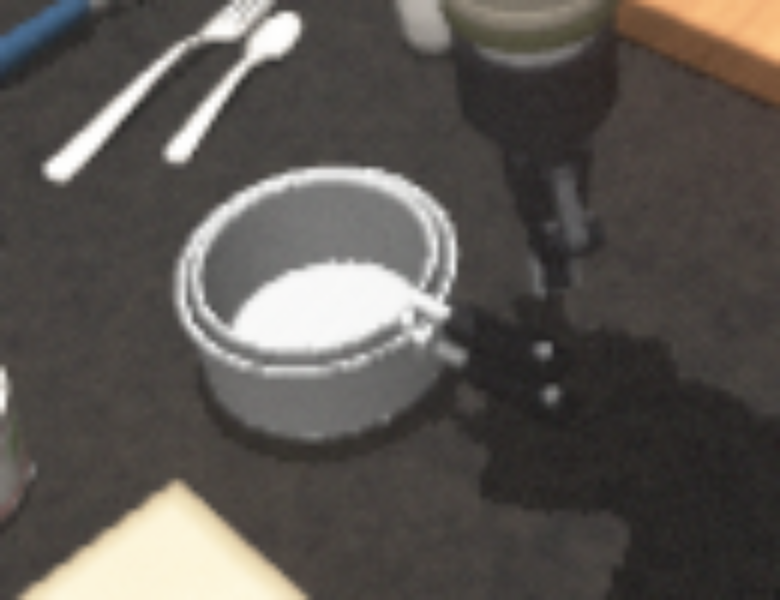

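The fingers stand clear on the right of the handles (crop (550,270)), ready to push the upper handle towards +y.

step_arm --motion '[-7,0,-6,0,-7,0,-6,0,-7,0,-5.5,0,-7,0,-5.5,0,-7,0,-5.5,0,-7,0,-5.5,0,-7,0,-5,0,-7,0,-5,0]'

```text
time_s: 4.88
tool_pos: [0.4181, 0.1928, 0.0752]
tool_rot: [0.318, -0.632, 0.632, -0.317]
wrist_force: [0.3, -0.9, -0.1]
width: 0.001
```

```bash
python3 - <<'E'
from h import *
plan((.42,.23,.074),6)
d=grab('side','side3');b=d['image'][220:320,130:260,::-1]
cv2.imwrite('pics/m3.png',cv2.resize(b,(780,600)))
E
```

```text
pos [0.4181 0.1928 0.0752] zang -36.65 axes x [-0.597 -0.802  0.   ] y [-0. -0. -1.] z [ 0.802 -0.597  0.   ]
shift mm [-31.    1.2 -20.7]
[[-5.2, 0.2, -3.4, 0.0], [-5.2, 0.2, -3.4, 0.0], [-5.2, 0.2, -3.4, 0.0], [-5.2, 0.2, -3.4, 0.0], [-5.2, 0.2, -3.4, 0.0], [-5.2, 0.2, -3.4, 0.0]]
```

View pics/m3.png

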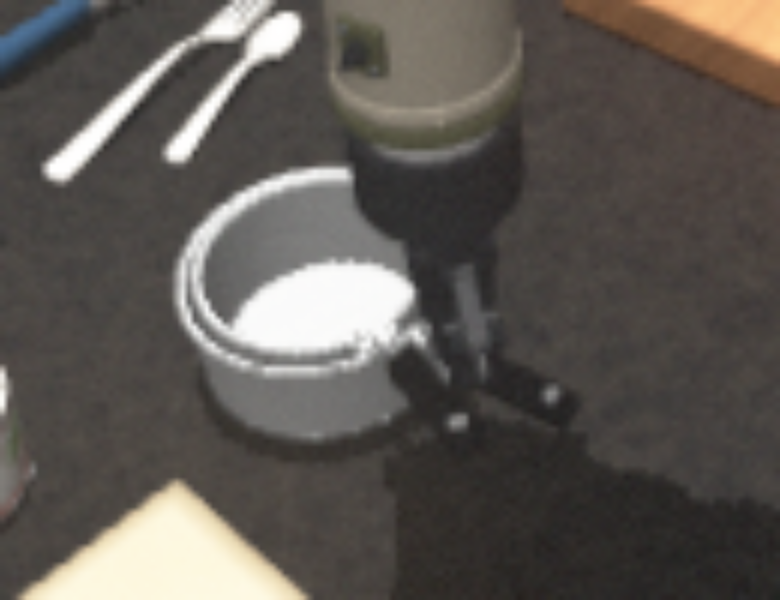

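The middle handle has swung out (tip now at crop (455,420)) and the large one hasn't moved ((550,395)). I'll push on to about 45°, then back off and lift.

step_arm --motion '[-7,0,-4.5,0,-7,0,-4.5,0,-7,0,-4,0,-7,0,-4,0,-5,0,-3,0,10,0,8,0,14,0,10,0,0,-40,0,0,0,-50,0,0,0,-40,0,0]'

```text
time_s: 6.18
tool_pos: [0.4217, 0.1986, 0.2068]
tool_rot: [0.317, -0.632, 0.632, -0.317]
wrist_force: [-0.4, 1.1, -0.1]
width: 0.002
```

```bash
python3 - <<'E'
from h import *
plan((.445,-.1,.2),8)
plan((.389,-.342,.19),12,-36.5)
E
```

```text
pos [0.4217 0.1986 0.2068] zang -36.76 axes x [-0.598 -0.801  0.   ] y [ 0.    -0.001 -1.   ] z [ 0.801 -0.598  0.   ]
shift mm [225.3   7.  197.4]
[[28.2, 0.8, 24.7, 0.0], [28.2, 0.8, 24.7, 0.0], [28.2, 0.8, 24.7, 0.0], [28.2, 0.8, 24.7, 0.0], [28.2, 0.8, 24.7, 0.0], [28.2, 0.8, 24.7, 0.0], [28.2, 0.8, 24.7, 0.0], [28.2, 0.8, 24.7, 0.0]]
pos [0.4217 0.1986 0.2068] zang -36.76 axes x [-0.598 -0.801  0.   ] y [ 0.    -0.001 -1.   ] z [ 0.801 -0.598  0.   ]
shift mm [452.7  17.1 297.3]
[[37.7, 1.4, 24.8, np.float64(-0.02)], [37.7, 1.4, 24.8, np.float64(-0.02)], [37.7, 1.4, 24.8, np.float64(-0.02)], [37.8, 1.4, 24.7, np.float64(-0.02)], [37.8, 1.4, 24.7, np.float64(-0.02)], [37.8, 1.4, 24.7, np.float64(-0.02)], [37.8, 1.4, 24.7, np.float64(-0.02)], [37.8, 1.4, 24.7, np.float64(-0.02)], [37.8, 1.4, 24.7, np.float64(-0.02)], [37.8, 1.4, 24.7, np.float64(-0.02)], [37.8, 1.4, 24.6, np.float64(-0.02)], [37.8, 1.4, 24.6, np.float64(-0.02)]]
```

step_arm --motion '[28,0,26,0,28,0,26,0,28,0,25,0,28,0,25,0,28,0,25,0,28,0,25,0,28,0,25,0,28,0,25,0,0,0,0,0]' --claw 60

```text
time_s: 7.3
tool_pos: [0.4488, -0.1036, 0.205]
tool_rot: [0.316, -0.633, 0.633, -0.315]
wrist_force: [-0.1, 0.3, 0.0]
width: 0.704
```

```bash
python3 - <<'E'
from h import *
for n in('top','side'):
    d=grab(n,n+'4');np.savez(n+'4.npz',**d)
    P=pts(d);xy=P[...,:2];z=P[...,2]
    for nm,c0,zl,zh,R in(('sm',(.46,-.245),.095,.108,.06),('med',(.521,.176),.0635,.070,.066),('large',(.521,.176),.05,.0605,.08)):
        r=np.hypot(xy[...,0]-c0[0],xy[...,1]-c0[1])
        k=(z>zl)&(z<zh)&(r<R)
        if nm=='large': k&=r>.064
        if k.sum()>8: print(n,nm,k.sum(),np.round(circ(xy[k]),4),z[k].mean().round(4))
    for nm,c0,zl,zh,a in(('smH',(.46,-.245),.103,.122,(150,270)),('medH',(.521,.176),.060,.085,(100,175)),('largeH',(.521,.176),.035,.058,(170,200))):
        v=xy-np.array(c0);r=np.hypot(v[...,0],v[...,1]);an=np.degrees(np.arctan2(v[...,1],v[...,0]))%360
        k=(z>zl)&(z<zh)&(r>.085)&(r<.155)&(an>a[0])&(an<a[1])
        if k.sum()>5:
            q=xy[k];c=q.mean(0);ax=np.linalg.svd(q-c,full_matrices=False)[2][0]; ax=ax*np.sign(ax@(c-c0))
            print(n,nm,k.sum(),c.round(4),z[k].mean().round(4),'axis',np.degrees(np.arctan2(ax[1],ax[0])).round(1)%360,'radial',np.degrees(np.arctan2(*(c-c0)[::-1])).round(1)%360,r[k].min().round(3),r[k].max().round(3))
a=cv2.imread('pics/top4.png')[160:260,100:300];b=cv2.imread('pics/side4.png')[160:330,100:340]
cv2.imwrite('pics/m4.png',np.vstack([cv2.resize(a,(600,300)),cv2.resize(b,(600,300))]))
plan((.389,-.342,.19),8,-36.5)
E
```

```text
top sm 89 [ 0.4576 -0.2463  0.0483] 0.1005
top med 45 [0.5201 0.1786 0.0586] 0.0665
top large 76 [0.5204 0.1762 0.0681] 0.0556
top smH 66 [ 0.3925 -0.3385] 0.1125 axis 235.5 radial 234.2 0.086 0.146
top medH 72 [0.4248 0.2476] 0.0721 axis 144.2 radial 143.3 0.086 0.152
top largeH 63 [0.3977 0.1699] 0.0459 axis 182.8 radial 182.8 0.087 0.155
side sm 107 [ 0.4602 -0.2431  0.0483] 0.0996
side med 158 [0.5227 0.1817 0.0588] 0.0665
side large 131 [0.5215 0.1774 0.0681] 0.0562
side smH 62 [ 0.3926 -0.3359] 0.1129 axis 234.7 radial 233.4 0.085 0.143
side medH 136 [0.426  0.2535] 0.0749 axis 143.7 radial 140.8 0.088 0.151
side largeH 128 [0.3973 0.1754] 0.0484 axis 182.8 radial 180.3 0.086 0.154
pos [ 0.4491 -0.1005  0.2051] zang -36.77 axes x [-0.599 -0.801  0.001] y [-0.001 -0.    -1.   ] z [ 0.801 -0.599 -0.001]
shift mm [229.5  15.1  96.4]
[[28.7, 1.9, 12.1, np.float64(-0.03)], [28.7, 1.9, 12.0, np.float64(-0.03)], [28.7, 1.9, 12.0, np.float64(-0.03)], [28.7, 1.9, 12.0, np.float64(-0.03)], [28.7, 1.9, 12.0, np.float64(-0.03)], [28.7, 1.9, 12.0, np.float64(-0.03)], [28.7, 1.9, 12.0, np.float64(-0.03)], [28.7, 1.9, 11.9, np.float64(-0.03)]]
```

View pics/m4.png

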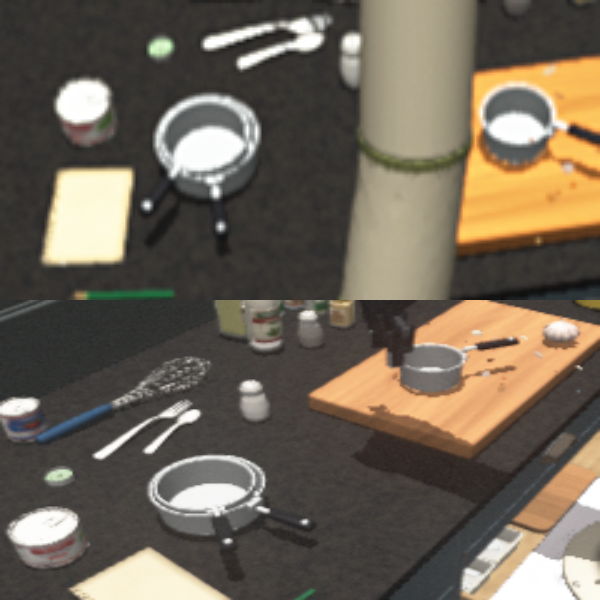

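The picture shows the middle handle fanned out (top crop tip (148,205)) and the large one still at (221,228), about 40° apart. Next I'll go over the small pan's handle.

step_arm --motion '[29,2,12,-0.2,29,2,12,-0.2,29,2,12,-0.2,29,2,12,-0.2,29,2,12,-0.2,29,2,12,-0.2,29,2,12,-0.2,27,1,11,-0.2,0,0,0,0,0,0,0,0]'

```text
time_s: 8.65
tool_pos: [0.3923, -0.3401, 0.1902]
tool_rot: [-0.327, 0.627, -0.627, 0.327]
wrist_force: [-0.0, 0.1, -0.2]
width: 0.7
```

```bash
python3 - <<'E'
from h import *
plan((.390,-.341,.109),4,-35)
d=grab('side','side5');b=d['image'][140:240,230:360,::-1]
cv2.imwrite('pics/m5.png',cv2.resize(b,(780,600)))
E
```

```text
pos [ 0.3923 -0.3401  0.1902] zang -34.97 axes x [-0.573 -0.819 -0.   ] y [-0.     0.001 -1.   ] z [ 0.819 -0.573 -0.001]
shift mm [ 2.  81.2 -1.3]
[[0.5, 20.3, -0.3, np.float64(0.01)], [0.5, 20.3, -0.3, np.float64(0.01)], [0.5, 20.3, -0.3, np.float64(0.01)], [0.5, 20.3, -0.3, np.float64(0.01)]]
```

View pics/m5.png

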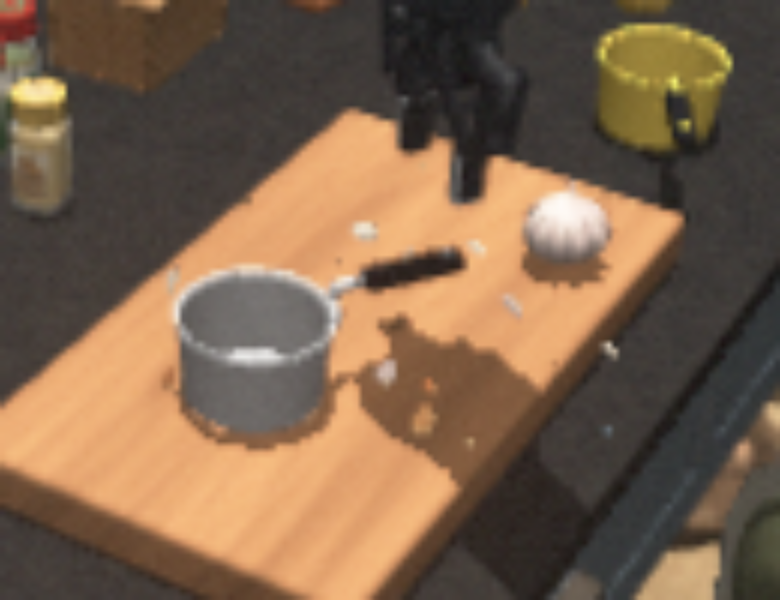

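The fingers straddle the black handle of the steel pan (crop (415,265)); the yellow look-alike is well away at (660,90).

step_arm --motion '[0.5,20,0,0,0.5,20,0,0,0.5,20,0,0,0.5,21,-1,0,0,0,0,0,0,0,0,0]'

```text
time_s: 9.45
tool_pos: [0.3907, -0.3421, 0.1099]
tool_rot: [0.327, -0.627, 0.627, -0.327]
wrist_force: [-0.4, -0.2, 0.0]
width: 0.697
```

step_arm --motion '[0,0,0,0,0,0,0,0,0,0,0,0,0,0,0,0,0,0,0,0,0,0,0,0]' --claw 8 --newtons 90

```text
time_s: 10.2
tool_pos: [0.3902, -0.343, 0.1094]
tool_rot: [0.326, -0.627, 0.628, -0.326]
wrist_force: [-1.4, -2.6, 4.3]
width: 0.191
```

```bash
python3 - <<'E'
from h import *
to((.390,-.341,.109));print(state()['width'])
d=grab('side','side6');b=d['image'][140:240,230:360,::-1]
cv2.imwrite('pics/m6.png',cv2.resize(b,(780,600)))
E
```

```text
pos [ 0.3902 -0.343   0.1094] zang -35.06 axes x [-0.574 -0.819  0.   ] y [ 0.    -0.001 -1.   ] z [ 0.819 -0.574  0.001]
shift mm [-1.5  0.4 -1.3]
0.19140885432422347
```

View pics/m6.png

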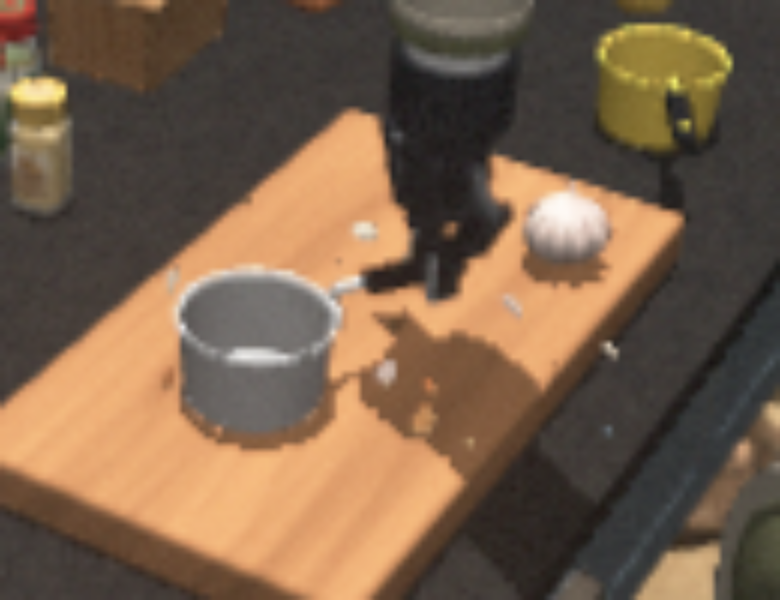

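Gripped at about 16 mm, and the pan hasn't shifted on the board (crop (255,350)). Lifting.

step_arm --motion '[0,-6,0,0,0,-12,0,0,0,-18,0,0,0,-20,0,0,0,-20,0,0,0,-18,0,0,0,-12,0,0,0,-4,0,0,0,0,0,0]'

```text
time_s: 11.38
tool_pos: [0.3901, -0.3425, 0.2192]
tool_rot: [-0.326, 0.627, -0.627, 0.326]
wrist_force: [0.2, 0.1, -0.8]
width: 0.186
```

```bash
python3 - <<'E'
from h import *
print(state()['width'],state()['wrist_force'])
plan((.44,.06,.219),16)
d=grab('side','side7');b=d['image'][120:240,230:386,::-1]
cv2.imwrite('pics/m7.png',cv2.resize(b,(780,600)))
E
```

```text
0.18585280520223282 [ 0.24208194  0.08941446 -0.82436027]
pos [ 0.3901 -0.3425  0.2192] zang -35.03 axes x [-0.574 -0.819  0.   ] y [-0.  0. -1.] z [ 0.819 -0.574 -0.   ]
shift mm [-3.582e+02  3.000e-01 -1.902e+02]
[[-22.4, 0.0, -11.9, 0.0], [-22.4, 0.0, -11.9, 0.0], [-22.4, 0.0, -11.9, 0.0], [-22.4, 0.0, -11.9, 0.0], [-22.4, 0.0, -11.9, 0.0], [-22.4, 0.0, -11.9, 0.0], [-22.4, 0.0, -11.9, 0.0], [-22.4, 0.0, -11.9, 0.0], [-22.4, 0.0, -11.9, 0.0], [-22.4, 0.0, -11.9, 0.0], [-22.4, 0.0, -11.9, 0.0], [-22.4, 0.0, -11.9, 0.0], [-22.4, 0.0, -11.9, 0.0], [-22.4, 0.0, -11.9, 0.0], [-22.4, 0.0, -11.9, 0.0], [-22.4, 0.0, -11.9, 0.0]]
```

View pics/m7.png

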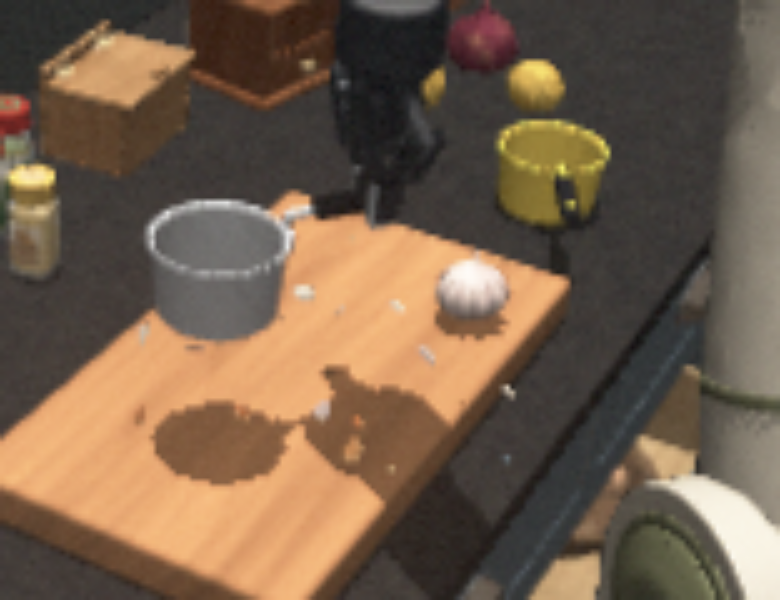

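The pan hangs level in the grip (crop (220,270)). I'll carry it to the nest.

step_arm --motion '[-10,0,-5,0,-20,0,-10,0,-28,0,-15,0,-30,0,-16,0,-30,0,-16,0,-30,0,-16,0,-30,0,-16,0,-30,0,-16,0,-30,0,-16,0,-30,0,-16,0,-30,0,-16,0,-24,0,-13,0]'

```text
time_s: 12.92
tool_pos: [0.4344, 0.0213, 0.2189]
tool_rot: [-0.327, 0.627, -0.627, 0.327]
wrist_force: [0.2, 0.8, -1.1]
width: 0.192
```

step_arm --motion '[-18,0,-9,0,-12,0,-6,0,-6,0,-4,0,0,0,0,0,0,0,0,0]'

```text
time_s: 13.55
tool_pos: [0.4399, 0.059, 0.2192]
tool_rot: [0.326, -0.627, 0.628, -0.326]
wrist_force: [0.4, 0.6, -2.0]
width: 0.19
```

```bash
cat > meas.py <<'E'
from h import *
import sys
tag=sys.argv[1]
p,R=axes();x=R[:,0]  # x axis points pan->handle outward
g=p-.118*x; zr=p[2]-.006
print('tcp',p.round(4),'exp centre',g.round(4),'rim z exp',round(zr,4))
for n in('top','side'):
    d=grab(n,n+tag);np.savez(n+tag+'.npz',**d);P=pts(d);xy=P[...,:2];z=P[...,2]
    r=np.hypot(xy[...,0]-g[0],xy[...,1]-g[1])
    k=(r>.035)&(r<.06)&(z>zr-.012)&(z<zr+.006)
    if k.sum()>8:
        q=P[k];print(n,'small',k.sum(),np.round(circ(q[:,:2]),4),q[:,2].mean().round(4))
        A=np.c_[q[:,:2]-g[:2],np.ones(k.sum())];print('  tilt',np.linalg.lstsq(A,q[:,2],rcond=None)[0].round(3))
    for nm,c0,zl,zh,a,b in(('med',(.521,.177),.0635,.070,0,.066),('large',(.521,.177),.05,.0605,.064,.08)):
        r=np.hypot(xy[...,0]-c0[0],xy[...,1]-c0[1]);k=(z>zl)&(z<zh)&(r<b)&(r>a)
        if k.sum()>8: print(n,nm,k.sum(),np.round(circ(xy[k]),4),z[k].mean().round(4))
a=cv2.imread(f'pics/top{tag}.png')[160:260,100:300];b=cv2.imread(f'pics/side{tag}.png')[200:320,110:280]
cv2.imwrite(f'pics/m{tag}.png',np.vstack([cv2.resize(a,(500,250)),cv2.resize(b,(500,350))]))
E
python3 meas.py 8
```

```text
tcp [0.4399 0.059  0.2192] exp centre [0.5078 0.1555 0.2191] rim z exp 0.2132
top small 116 [0.5066 0.155  0.0488] 0.2082
  tilt [-0.007 -0.018  0.208]
top med 36 [0.5207 0.1785 0.0593] 0.0658
top large 61 [0.5195 0.1764 0.0678] 0.0563
side small 280 [0.5089 0.1585 0.0482] 0.2079
  tilt [-0.006 -0.01   0.208]
side med 148 [0.5224 0.1813 0.0588] 0.0664
side large 137 [0.5212 0.1777 0.0681] 0.0564
```

View pics/m8.png

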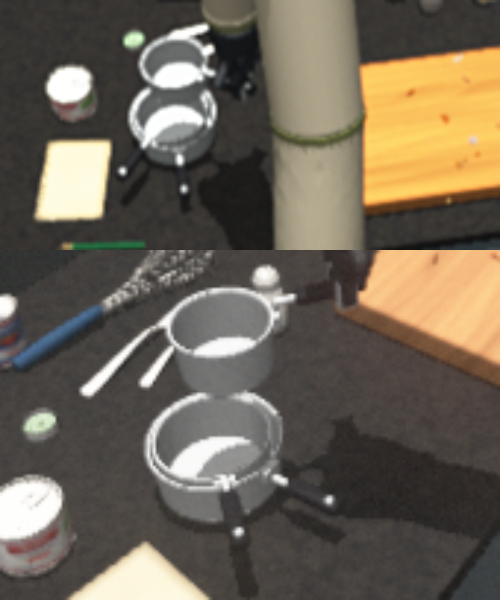

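The small pan (top crop (175,62)) hangs level and both views put it about (14, 23) mm short of the middle pan's axis. Centring it, then lowering partway.

```bash
python3 - <<'E'
from h import *
plan((.4537,.0822,.145),1)
E
```

```text
pos [0.4401 0.0589 0.2193] zang -35.1 axes x [-0.575 -0.818  0.   ] y [-0. -0. -1.] z [ 0.818 -0.575  0.   ]
shift mm [-26.9  74.3  -2.2]
[[-26.9, 74.3, -2.2, 0.0]]
```

step_arm --motion '[-8,0,-1,0,-11,0,-1,0,-8,4,0,0,0,12,0,0,0,16,0,0,0,18,0,0,0,15,0,0,0,9,0,0,0,0,0,0,0,0,0,0]'

```text
time_s: 14.9
tool_pos: [0.4541, 0.0829, 0.1455]
tool_rot: [0.326, -0.627, 0.627, -0.326]
wrist_force: [0.3, 0.5, -0.9]
width: 0.189
```

```bash
python3 meas.py 9
```

```text
tcp [0.4541 0.0829 0.1455] exp centre [0.5219 0.1795 0.1455] rim z exp 0.1395
top small 103 [0.5207 0.1785 0.0488] 0.1342
  tilt [ 0.003 -0.028  0.134]
top med 33 [0.5108 0.1838 0.0496] 0.0668
top large 61 [0.5188 0.176  0.0669] 0.056
side small 270 [0.5233 0.1826 0.0482] 0.1346
  tilt [-0.001 -0.004  0.135]
side med 92 [0.5225 0.1815 0.0587] 0.0664
side large 125 [0.5213 0.1778 0.0678] 0.0562
```

View pics/m9.png

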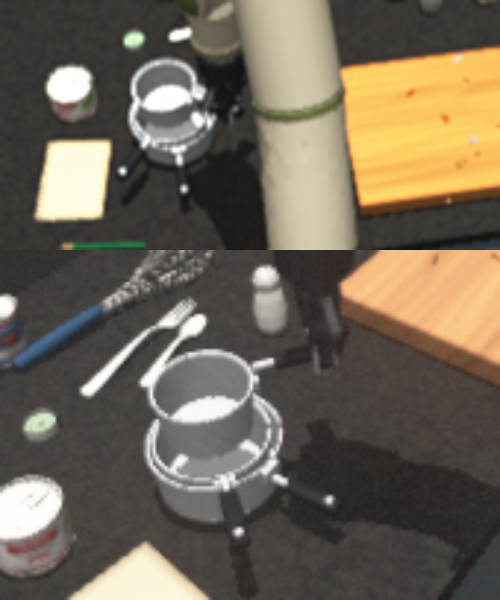

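The small pan is centred over the middle one to within about 1 mm. Lowering in.

step_arm --motion '[0,6,0,0,0,10,0,0,0,10,0,0,0,10,0,0,0,10,0,0,0,8,0,0,0,4,0,0,0,2,0,0,0,0,0,0]'

```text
time_s: 16.12
tool_pos: [0.454, 0.0829, 0.0853]
tool_rot: [0.326, -0.627, 0.627, -0.326]
wrist_force: [-1.2, -0.2, -0.6]
width: 0.19
```

```bash
python3 meas.py 10
```

```text
tcp [0.454  0.0829 0.0853] exp centre [0.5218 0.1795 0.0853] rim z exp 0.0793
top small 113 [0.5206 0.1794 0.0497] 0.0735
  tilt [-0.005 -0.001  0.073]
top med 94 [0.5199 0.1785 0.0537] 0.0669
top large 64 [0.5211 0.1756 0.069 ] 0.0554
side small 262 [0.522  0.1815 0.0493] 0.074
  tilt [0.011 0.003 0.074]
side med 196 [0.521  0.1831 0.0528] 0.0666
side large 140 [0.5211 0.1777 0.0679] 0.0562
```

View pics/m10.png

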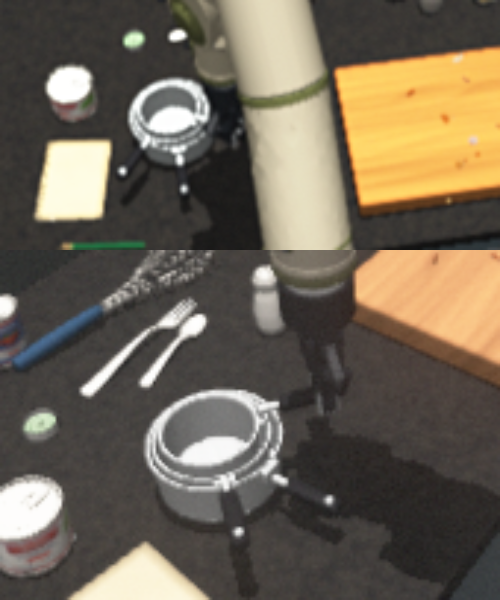

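It is inside the middle pan, with about 5 mm left to the bottom.

step_arm --motion '[0,1.5,0,0,0,1.5,0,0,0,1,0,0,0,0,0,0]'

```text
time_s: 16.73
tool_pos: [0.4539, 0.0829, 0.0812]
tool_rot: [-0.326, 0.627, -0.627, 0.326]
wrist_force: [-0.0, 0.6, -1.0]
width: 0.19
```

step_arm --motion '[0,1,0,0,0,1,0,0,0,0,0,0]'

```text
time_s: 17.1
tool_pos: [0.454, 0.0829, 0.0792]
tool_rot: [-0.326, 0.627, -0.627, 0.326]
wrist_force: [0.4, 0.3, -0.8]
width: 0.189
```

step_arm --motion '[0,1,0,0,0,0,0,0]'

```text
time_s: 17.35
tool_pos: [0.454, 0.0829, 0.0782]
tool_rot: [-0.326, 0.627, -0.627, 0.326]
wrist_force: [-0.0, -1.0, -0.9]
width: 0.192
```

step_arm --motion '[0,1,0,0,0,0,0,0]'

```text
time_s: 17.6
tool_pos: [0.4537, 0.0825, 0.0774]
tool_rot: [0.326, -0.627, 0.627, -0.326]
wrist_force: [-2.1, -2.6, 5.2]
width: 0.186
```

```bash
python3 meas.py 11
```

```text
tcp [0.4537 0.0825 0.0774] exp centre [0.5215 0.1791 0.0773] rim z exp 0.0714
top small 176 [0.5207 0.1785 0.0522] 0.066
  tilt [ 0.011 -0.01   0.066]
top med 102 [0.5215 0.1782 0.0534] 0.0664
top large 61 [0.5195 0.1757 0.068 ] 0.056
side small 383 [0.5215 0.1808 0.0511] 0.0669
  tilt [ 0.012 -0.001  0.067]
side med 251 [0.5231 0.182  0.0544] 0.0667
side large 129 [0.5217 0.1771 0.0686] 0.0562
```

Contact (+5 N up), and the rim height matches a seated pan. Releasing.

step_arm --motion '[0,0,0,0,0,0,0,0,0,0,0,0,0,0,0,0]' --claw 45

```text
time_s: 18.2
tool_pos: [0.454, 0.0829, 0.0772]
tool_rot: [-0.326, 0.627, -0.627, 0.326]
wrist_force: [-0.1, -0.4, -1.1]
width: 0.531
```

step_arm --motion '[0,-8,0,0,0,-25,0,0,0,-40,0,0,0,-40,0,0,25,-20,15,0,35,0,20,0,35,0,20,0,35,0,20,0,35,0,20,0,25,0,12,0,0,0,0,0,0,0,0,0]'

```text
time_s: 19.7
tool_pos: [0.4325, -0.1336, 0.2106]
tool_rot: [-0.326, 0.627, -0.627, 0.326]
wrist_force: [0.7, 0.5, -0.1]
width: 0.526
```

```bash
python3 - <<'E'
from h import *
print(state()['tool_pos'],state()['width'],state()['time_s'])
for n in('top','side'):
    d=grab(n,n+'12');np.savez(n+'12.npz',**d)
    P=pts(d);xy=P[...,:2];z=P[...,2];c0=np.array((.521,.178))
    v=xy-c0;r=np.hypot(v[...,0],v[...,1]);an=np.degrees(np.arctan2(v[...,1],v[...,0]))%360
    for nm,zl,zh,a,b in(('small',.0675,.075,.04,.054),('med',.062,.0672,.055,.064),('large',.05,.0605,.065,.08)):
        k=(z>zl)&(z<zh)&(r<b)&(r>a)
        if k.sum()>8: print(n,nm,k.sum(),np.round(circ(xy[k]),4),z[k].mean().round(4))
    k=(r<.035)&(z<.05); q=P[k]; print(n,'floor',k.sum(),np.linalg.lstsq(np.c_[q[:,:2]-c0,np.ones(len(q))],q[:,2],rcond=None)[0].round(4))
    for nm,zl,zh,a in(('smH',.062,.09,(215,255)),('medH',.058,.085,(125,160)),('largeH',.035,.058,(170,200))):
        k=(z>zl)&(z<zh)&(r>.09)&(r<.155)&(an>a[0])&(an<a[1])
        if k.sum()>5:
            q=xy[k];c=q.mean(0);ax=np.linalg.svd(q-c,full_matrices=False)[2][0]; ax=ax*np.sign(ax@(c-c0))
            print(n,nm,k.sum(),c.round(4),z[k].mean().round(4),'axis',np.degrees(np.arctan2(ax[1],ax[0])).round(1)%360,'radial',np.degrees(np.arctan2(*(c-c0)[::-1])).round(1)%360)
a=cv2.imread('pics/top12.png')[160:260,100:300];b=cv2.imread('pics/side12.png')[200:320,110:280]
cv2.imwrite('pics/m12.png',np.vstack([cv2.resize(a,(500,250)),cv2.resize(b,(500,350))]))
E
```

```text
[ 0.43254057 -0.13362229  0.21057311] 0.5258460870136908 19.7
top small 40 [0.5211 0.1795 0.0491] 0.0699
top med 44 [0.5214 0.1787 0.0589] 0.0646
top large 66 [0.5209 0.1765 0.0685] 0.0559
top floor 82 [-0.1273 -0.0285  0.0123]
top smH 52 [0.452  0.0831] 0.0789 axis 233.5 radial 234.0
top medH 65 [0.4222 0.2494] 0.0723 axis 144.3 radial 144.1
top largeH 62 [0.3961 0.1698] 0.047 axis 183.8 radial 183.8
side small 128 [0.523  0.1819 0.0487] 0.0704
side med 78 [0.5226 0.1808 0.059 ] 0.0653
side large 123 [0.5215 0.1773 0.0683] 0.0564
side floor 98 [-0.02    0.034   0.0144]
side smH 93 [0.4521 0.087 ] 0.0818 axis 234.3 radial 232.9
side medH 128 [0.4245 0.2546] 0.0751 axis 144.3 radial 141.5
side largeH 124 [0.3965 0.1753] 0.0481 axis 184.2 radial 181.2
```

View pics/m12.png

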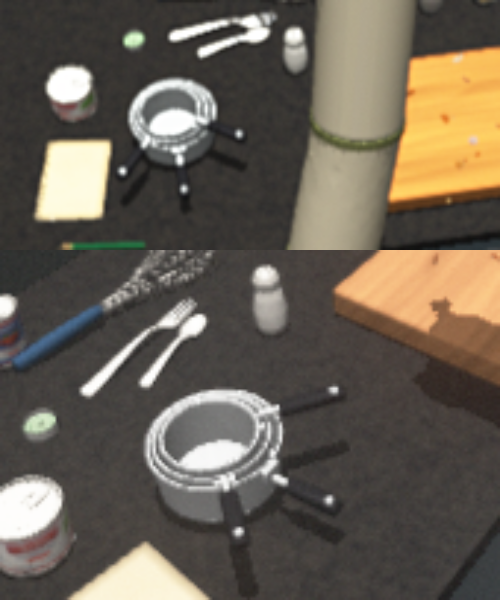

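The picture shows the three pans nested and level, with handle tips at top crop (122,172), (184,188) and (239,134). They are about 40° and 50° apart, and the tin and mill are both standing. Handing in.

```bash
python3 -c "
from bench import sign_off,state
print(sign_off())"
```

```text
the job is handed in; nothing more can be done
None
```

The three saucepans are nested and the job is handed in, at about 20 s of the 58 s allowed. I swung the middle pan's handle out with closed fingers. Then I lifted the steel small pan off the board by its handle and lowered it into the middle pan until light contact (about 5 N). After letting go I backed the arm clear.

Last checks, before handing in:
- **Handles:** large about 184°, middle about 144°, small about 234°. The gaps are about 40° and 50°, above the 30° asked for.
- **Nesting:** the rim centres agree within about 2 mm in the top view and 5 mm in the side view. Rim heights were about 56, 65 and 70 mm (large, middle, small; the large pan's rim is nominally 60 mm), and the small pan's floor is at 12–14 mm, as expected for a seated pan.
- **Large pan:** it moved by no more than 1–2 mm.
- **Bystanders:** the tin and the mill were still standing.

- **Disagreements:** the two cameras differ by 2–5 mm in y, which I took as calibration error because the same offset showed throughout. The top view's floor-slope fit read 0.13, against 0.04 in the side view. I put that down to wall pixels in the fit, because the rim looks level in both pictures.

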